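# Spread the sample blocks for spraying

## Robot

A 6-joint arm with a two-finger parallel gripper is mounted at the origin on the work surface. World frame = base frame: x ahead of the robot, y to its left, z up, the work surface at z = 0. Lengths are in m, angles in rad, forces in N, time in s.
With the tool pointing down it reaches from about 0.3 to 0.75 m from the base axis. Payload 8.5 kg.
Tool frame: the origin (TCP) lies between the finger pads; the fingertips stand tip_reach ahead of it and the grasp point (between the pads) lies 2 mm behind it (tip_reach is the distance from the TCP to the fingertips, in m); z points along the fingers, y is the line along which they close (so a half turn about z gives the same grasp; the last joint's range is limited). The gripper opens to 85 mm and grips with 20 to 120 N. Pads are 22 mm wide; open, the fingers measure 114 mm over their backs; the gripper's body (76 mm by 85 mm) begins 54 mm behind the grasp point. The pads swing forward as they close: fully open they stand 13 mm farther back than shut.
Start: joints at [1, 0.381, 1.297, -0, 1.464, -0.215], TCP at [0.192, 0.516, 0.248] pointing down, gripper open.
Joint ranges: [-3.11, 3.11], [-0.89, 2.33], [0.22, 2.48], [-1.42, 4.56], [0.17, 2.85], [-2.88, 2.88]. Speed limits (rad/s): [2.39, 2.39, 3.14, 3.14, 3.14, 3.14].

## Interface

Orientations are given as a unit quaternion [w, x, y, z].
In Python, from cell import observe, camera, sign_off, tip_reach gives the robot as it stands.
- The arm moves only by the tool carry_out, never from a script. Its argument "series" is one flat list of numbers, 7 for each row, row after row: the shift along the tool's x, y, z scaled (see below), then the turn, a rotation vector about the tool's x, y, z scaled (see below), then the closure, from 0 (fully open) to 1 (shut). A call has 1 to 10 rows; each row shifts and turns the commanded pose from where the row before left it, along the tool's axes as they then stand; what a row does not reach is not made up. The controller multiplies each number of a shift by 1 m and each number of a turn by 90 degrees. A row lasts 1/12 s, in which the tool goes at most 41.7 mm and 7.16 degrees, less where a joint would pass 70% of its speed; a pose out of reach is approached as far as the arm can. A call with a number of a shift or a turn outside -1 to 1 is refused whole. A call with a gripper value outside its range is refused whole. The fingers move at their own pace and stop on an object; "force" is the grip in N (left out, the last holds). Time passes only in rows, so rows that do not move let the fingers close. It gives the time, the measured TCP pose, the force, the opening and the grip force at its end, in the units of the state.
- observe(): the state, without advancing time (a new reading comes with each control period).
- camera(name): name is "side" or "top"; returns a dict with "pixels" (480x640x3 uint8, blue, green, red), "fx", "fy", "cx", "cy" (pixels), "world_to_cam" (4x4, takes a point from world to camera coordinates). Camera axes: x right, y down, z forward; pixel columns grow to the right and rows downward; lengths in m; the calibration is good to about 2 mm. A picture is of the moment at which its call begins. There is no depth.
- sign_off(): hands the job in; it is judged then, once.
The state is a dict: "time_s": time; "joints": joint angles; "dq": joint speeds; "effort": joint torques, N m; "tool_pos": TCP position; "tcp_rot": TCP orientation; "force": force on the tool from outside, world axes, zero at the start; "torque": the same for the moment, N m; "grip_width": finger opening in m; "gripper_force": force on a finger pad.
Only numpy, scipy, OpenCV 4.12 (cv2) and the standard library are available. Lean on these libraries where they do the work, as an engineer would, in place of code of your own. Each camera call takes 0.05 s, during which the arm holds its last target. There are 200 camera calls.

## Task

Take the paddle from its sloped rest and use it to spread the heap of degreased sample blocks into one even, well-spaced layer over the spray tray, ready for primer; the gripper itself must not touch the blocks. Then stand the paddle gently back on the narrow sloped ledge, and leave the other things on the bench alone.

Things in the scene. Friction and masses are not known exactly. Their poses are not given: they have to be found in the camera images.
- tray: fixed grey sheet-metal spray tray, 252 x 332 mm outside, interior 240 (its x) x 320 mm (its y), floor 4 mm above the table, walls 6 mm thick and 25 mm high above the table. Origin: centre of its underside; axes along its sides, z up
- tray_floor (a point): centre of the tray's inner floor (4 mm above the tray's origin); same axes as the tray. The lines x = 0 and y = 0 through it divide the tray into quarters
- rest: fixed paddle rest: dark 110 x 90 x 8 mm foot plate with a short post that carries the sloped ledge. Origin: centre of its underside, z up; its x points up the slope (ledge's high end)
- ledge: sloped narrow wooden ledge on the rest, 100 mm long (its x, high end at +x) and 32 mm wide (its y), tilted 18 degrees about its y so that its low end faces the robot's side (rest's -x). Origin: centre of its top face, 62 mm above the table; its z is the normal of the top face. A 6 mm thick lip stands 8 mm above the top face at the low end (lip's inner face at x = -50 mm)
- paddle: loose spreading paddle, 110 mm tall, 0.22 kg: orange blade 44 (its x) x 14 (its y) x 38 mm (z 0 to 38), above it a pale wooden handle 26 (x) x 20 mm (y), z 36 to 110. Same after a half turn about z. Origin: centre of the blade's underside; z runs up the handle. At the start it stands on the ledge, square to it, so its handle leans 18 degrees towards the rest's -x; grip the handle across its 20 mm
- block_red: loose round red sample block, 36 mm diameter, 24 mm high, 20 to 45 g. Origin at its centre; z is its 24 mm axis. All five start in one two-layer heap in the tray, four below and one on top
- block_yellow: loose square yellow sample block, 36 x 36 mm, 24 mm high, 20 to 45 g. Origin at its centre; z is its 24 mm axis. All five start in one two-layer heap in the tray, four below and one on top
- block_green: loose square green sample block, 36 x 36 mm, 24 mm high, 20 to 45 g. Origin at its centre; z is its 24 mm axis. All five start in one two-layer heap in the tray, four below and one on top
- block_white: loose round white sample block, 36 mm diameter, 24 mm high, 20 to 45 g. Origin at its centre; z is its 24 mm axis. All five start in one two-layer heap in the tray, four below and one on top
- block_blue: loose round blue sample block, 36 mm diameter, 24 mm high, 20 to 45 g. Origin at its centre; z is its 24 mm axis. All five start in one two-layer heap in the tray, four below and one on top
- can: bystander: steel paint can, 84 mm diameter, 100 mm tall, origin at its underside
- bottle_yellow: bystander: yellow paint bottle, 56 mm diameter, 140 mm tall, origin at its underside
- bottle_blue: bystander: blue paint bottle, 52 mm diameter, 120 mm tall, origin at its underside
- tape: bystander: blue roll of masking tape lying flat, 90 mm diameter, 24 mm high, origin at its underside
- brush: bystander: paint brush lying beyond the tray, along its x, origin on its underside
- knife: bystander: filling knife lying flat along its x, origin on its underside
- jar: bystander: amber jar with a red lid, 60 mm diameter, 60 mm tall, origin at its underside

How it is judged:
On the way, in this order (a step that is already met when the one before it is completed fails the run):
1. the paddle has been lifted off: its underside is more than 80 mm from the ledge's centre (distance between paddle and ledge above 0.08 m), for 0.1 s.
2. with the paddle still off the rest, the five blocks lie spread in the tray in one layer: every two centres at least 60 mm apart, at least one block in each quarter (horizontal distance between block_red and block_yellow above 0.06 m and horizontal distance between each of block_red, block_yellow and block_green above 0.06 m and horizontal distance between each of block_red, block_yellow, block_green and block_white above 0.06 m and horizontal distance between each of block_red, block_yellow, block_green, block_white and block_blue above 0.06 m and x of block_red in the frame of tray_floor between -0.12 and 0.12 m and y of block_red in the frame of tray_floor between -0.16 and 0.16 m and z of block_red in the frame of tray_floor between 0.005 and 0.02 m and x of block_yellow in the frame of tray_floor between -0.12 and 0.12 m and y of block_yellow in the frame of tray_floor between -0.16 and 0.16 m and z of block_yellow in the frame of tray_floor between 0.005 and 0.02 m and x of block_green in the frame of tray_floor between -0.12 and 0.12 m and y of block_green in the frame of tray_floor between -0.16 and 0.16 m and z of block_green in the frame of tray_floor between 0.005 and 0.02 m and x of block_white in the frame of tray_floor between -0.12 and 0.12 m and y of block_white in the frame of tray_floor between -0.16 and 0.16 m and z of block_white in the frame of tray_floor between 0.005 and 0.02 m and x of block_blue in the frame of tray_floor between -0.12 and 0.12 m and y of block_blue in the frame of tray_floor between -0.16 and 0.16 m and z of block_blue in the frame of tray_floor between 0.005 and 0.02 m and ((x of block_red in the frame of tray_floor below 0 m and y of block_red in the frame of tray_floor below 0 m) or (x of block_yellow in the frame of tray_floor below 0 m and y of block_yellow in the frame of tray_floor below 0 m) or (x of block_green in the frame of tray_floor below 0 m and y of block_green in the frame of tray_floor below 0 m) or (x of block_white in the frame of tray_floor below 0 m and y of block_white in the frame of tray_floor below 0 m) or (x of block_blue in the frame of tray_floor below 0 m and y of block_blue in the frame of tray_floor below 0 m)) and ((x of block_red in the frame of tray_floor below 0 m and y of block_red in the frame of tray_floor above 0 m) or (x of block_yellow in the frame of tray_floor below 0 m and y of block_yellow in the frame of tray_floor above 0 m) or (x of block_green in the frame of tray_floor below 0 m and y of block_green in the frame of tray_floor above 0 m) or (x of block_white in the frame of tray_floor below 0 m and y of block_white in the frame of tray_floor above 0 m) or (x of block_blue in the frame of tray_floor below 0 m and y of block_blue in the frame of tray_floor above 0 m)) and ((x of block_red in the frame of tray_floor above 0 m and y of block_red in the frame of tray_floor below 0 m) or (x of block_yellow in the frame of tray_floor above 0 m and y of block_yellow in the frame of tray_floor below 0 m) or (x of block_green in the frame of tray_floor above 0 m and y of block_green in the frame of tray_floor below 0 m) or (x of block_white in the frame of tray_floor above 0 m and y of block_white in the frame of tray_floor below 0 m) or (x of block_blue in the frame of tray_floor above 0 m and y of block_blue in the frame of tray_floor below 0 m)) and ((x of block_red in the frame of tray_floor above 0 m and y of block_red in the frame of tray_floor above 0 m) or (x of block_yellow in the frame of tray_floor above 0 m and y of block_yellow in the frame of tray_floor above 0 m) or (x of block_green in the frame of tray_floor above 0 m and y of block_green in the frame of tray_floor above 0 m) or (x of block_white in the frame of tray_floor above 0 m and y of block_white in the frame of tray_floor above 0 m) or (x of block_blue in the frame of tray_floor above 0 m and y of block_blue in the frame of tray_floor above 0 m)) and distance between paddle and ledge above 0.08 m), for 0.2 s.
At the end, for the whole second after the job is handed in: All five blocks rest in the tray in one layer (centres 5 to 20 mm above its floor), every two centres 60 mm or more apart, one or more in each quarter; the paddle stands on the ledge (within 4 mm of its face, 10 mm across, 25 mm along, 0.10 rad of square to it), all at rest (horizontal distance between block_red and block_yellow above 0.06 m and horizontal distance between each of block_red, block_yellow and block_green above 0.06 m and horizontal distance between each of block_red, block_yellow, block_green and block_white above 0.06 m and horizontal distance between each of block_red, block_yellow, block_green, block_white and block_blue above 0.06 m and x of block_red in the frame of tray_floor between -0.12 and 0.12 m and y of block_red in the frame of tray_floor between -0.16 and 0.16 m and z of block_red in the frame of tray_floor between 0.005 and 0.02 m and x of block_yellow in the frame of tray_floor between -0.12 and 0.12 m and y of block_yellow in the frame of tray_floor between -0.16 and 0.16 m and z of block_yellow in the frame of tray_floor between 0.005 and 0.02 m and x of block_green in the frame of tray_floor between -0.12 and 0.12 m and y of block_green in the frame of tray_floor between -0.16 and 0.16 m and z of block_green in the frame of tray_floor between 0.005 and 0.02 m and x of block_white in the frame of tray_floor between -0.12 and 0.12 m and y of block_white in the frame of tray_floor between -0.16 and 0.16 m and z of block_white in the frame of tray_floor between 0.005 and 0.02 m and x of block_blue in the frame of tray_floor between -0.12 and 0.12 m and y of block_blue in the frame of tray_floor between -0.16 and 0.16 m and z of block_blue in the frame of tray_floor between 0.005 and 0.02 m and ((x of block_red in the frame of tray_floor below 0 m and y of block_red in the frame of tray_floor below 0 m) or (x of block_yellow in the frame of tray_floor below 0 m and y of block_yellow in the frame of tray_floor below 0 m) or (x of block_green in the frame of tray_floor below 0 m and y of block_green in the frame of tray_floor below 0 m) or (x of block_white in the frame of tray_floor below 0 m and y of block_white in the frame of tray_floor below 0 m) or (x of block_blue in the frame of tray_floor below 0 m and y of block_blue in the frame of tray_floor below 0 m)) and ((x of block_red in the frame of tray_floor below 0 m and y of block_red in the frame of tray_floor above 0 m) or (x of block_yellow in the frame of tray_floor below 0 m and y of block_yellow in the frame of tray_floor above 0 m) or (x of block_green in the frame of tray_floor below 0 m and y of block_green in the frame of tray_floor above 0 m) or (x of block_white in the frame of tray_floor below 0 m and y of block_white in the frame of tray_floor above 0 m) or (x of block_blue in the frame of tray_floor below 0 m and y of block_blue in the frame of tray_floor above 0 m)) and ((x of block_red in the frame of tray_floor above 0 m and y of block_red in the frame of tray_floor below 0 m) or (x of block_yellow in the frame of tray_floor above 0 m and y of block_yellow in the frame of tray_floor below 0 m) or (x of block_green in the frame of tray_floor above 0 m and y of block_green in the frame of tray_floor below 0 m) or (x of block_white in the frame of tray_floor above 0 m and y of block_white in the frame of tray_floor below 0 m) or (x of block_blue in the frame of tray_floor above 0 m and y of block_blue in the frame of tray_floor below 0 m)) and ((x of block_red in the frame of tray_floor above 0 m and y of block_red in the frame of tray_floor above 0 m) or (x of block_yellow in the frame of tray_floor above 0 m and y of block_yellow in the frame of tray_floor above 0 m) or (x of block_green in the frame of tray_floor above 0 m and y of block_green in the frame of tray_floor above 0 m) or (x of block_white in the frame of tray_floor above 0 m and y of block_white in the frame of tray_floor above 0 m) or (x of block_blue in the frame of tray_floor above 0 m and y of block_blue in the frame of tray_floor above 0 m)) and z of paddle in the frame of ledge between -0.004 and 0.004 m and y of paddle in the frame of ledge between -0.01 and 0.01 m and x of paddle in the frame of ledge between -0.025 and 0.025 m and angle between the z axis of paddle and the z axis of ledge, either way round below 0.1 rad and linear speed of each of block_red, block_yellow, block_green, block_white, block_blue, paddle below 0.02 m/s); the robot touches nothing.
It fails at once if the gripper or arm touches a block (only the paddle may) (contact force between any of the fingers, the arm and block_red above 0.3 N or contact force between any of the fingers, the arm and block_yellow above 0.3 N or contact force between any of the fingers, the arm and block_green above 0.3 N or contact force between any of the fingers, the arm and block_white above 0.3 N or contact force between any of the fingers, the arm and block_blue above 0.3 N).
It fails at once if the paddle presses on the tray with more than 50 N (contact force between paddle and tray above 50 N).
It fails at once if after the spreading, the paddle is pressed on the rest or its ledge with more than 50 N (horizontal distance between block_red and block_yellow above 0.06 m and horizontal distance between each of block_red, block_yellow and block_green above 0.06 m and horizontal distance between each of block_red, block_yellow, block_green and block_white above 0.06 m and horizontal distance between each of block_red, block_yellow, block_green, block_white and block_blue above 0.06 m and contact force between paddle and rest above 50 N).
It fails at once if a bystander (can, bottles, tape, brush, knife, jar) is moved more than 15 mm (distance of any of can, bottle_yellow, bottle_blue, tape, brush, knife, jar from where it was at the start of the episode above 0.015 m).
It also fails if it takes over 72 s, if anything falls off the work surface, if the arm or the gripper's body presses on something with over 40 N, if the wrist force passes 120 N, or if a joint passes its speed limit or range.

## Working session

There is one attempt and no reset: what is moved stays moved. The work goes in short steps, Python scripts to look and compute and a tool call to move; the robot and the scene stay as the last step left them, time stands still between calls to the robot, and variables do not carry over. Pictures are saved under pics/ and viewed, at most 10 in all, crops included, and the job is handed in when it is done.

Besides the shell and the picture viewer there is one more tool, called after "Request:" as a command line: name --argument value ..., lists and objects as JSON in quotes. carry_out: Moves the arm, as the interface text tells. Its arguments: {"type":"object","properties":{"series":{"type":"array"},"force":{"type":"number"}},"required":["series"]}

```bash
ls; mkdir -p pics
python3 - <<'E'
from cell import observe,camera,tip_reach
import cv2,numpy as np
print(observe(),tip_reach)
for n in("top","side"):
    c=camera(n);cv2.imwrite(f"pics/{n}0.png",c["pixels"])
    print(n,c["fx"],c["fy"],c["cx"],c["cy"],np.round(c["world_to_cam"],4).tolist())
E
```

```text
pics
{'time_s': 0.0, 'joints': array([ 9.99677809e-01,  3.81207348e-01,  1.29824197e+00,  8.67209952e-06,
        1.46363806e+00, -2.15286620e-01]), 'dq': array([0.0010365 , 0.0006194 , 0.00051059, 0.00026198, 0.00112195,
       0.00229199]), 'effort': array([ 8.55166509e-04, -4.48442316e+01, -2.31287330e+01, -6.60956448e-05,
        4.42178178e-03,  2.42437324e-06]), 'tool_pos': array([0.19144788, 0.51531684, 0.24771202]), 'tcp_rot': array([-2.90331810e-04,  1.76979216e-01,  9.84214305e-01, -6.88674969e-04]), 'force': array([-0.21116078, -0.84356082, -0.47657603]), 'torque': array([-0.03170467, -0.01584051, -0.01832581]), 'gripper_force': 0.0, 'grip_width': 0.08574773349144293} 0.017
top 542.2999128909272 542.2999128909272 316.9663553783052 244.79589600391378 [[0.0203, -0.9997, -0.0126, 0.0058], [-0.9817, -0.0175, -0.1897, 0.6044], [0.1894, 0.0162, -0.9818, 1.3944], [0.0, 0.0, 0.0, 1.0]]
side 522.5049671749005 522.5049671749005 320.2958057837857 247.51474598111417 [[-0.9512, -0.308, 0.0189, 0.5871], [-0.2469, 0.723, -0.6453, 0.2022], [0.1851, -0.6184, -0.7637, 1.0913], [0.0, 0.0, 0.0, 1.0]]
```

View pics/top0.png

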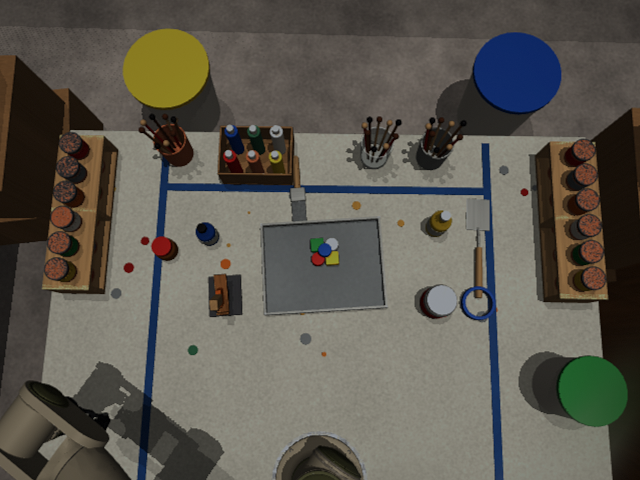

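View pics/side0.png

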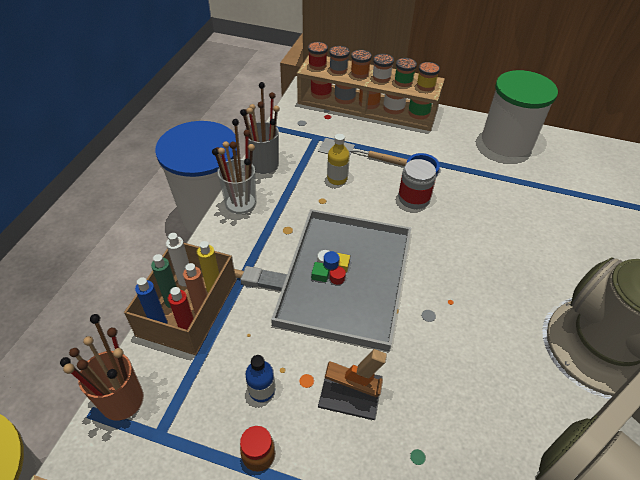

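Top view: tray corners at about (262,222), (380,219), (385,307), (266,314). The heap is at (323,250) with blue on top, and the rest is at (225,295). Next: enlarged crops.

```bash
cat > h.py <<'E'
from cell import observe,camera
import cv2,numpy as np
from scipy.spatial.transform import Rotation as R
def ray(c,u,v):
    W=np.array(c["world_to_cam"]);r=W[:3,:3].T
    return -r@W[:3,3], r@np.array([(u-c["cx"])/c["fx"],(v-c["cy"])/c["fy"],1])
def atz(c,u,v,z):
    o,d=ray(c,u,v);return o+d*(z-o[2])/d[2]
def proj(c,p):
    W=np.array(c["world_to_cam"]);q=W[:3,:3]@np.asarray(p)+W[:3,3]
    return np.array([c["fx"]*q[0]/q[2]+c["cx"],c["fy"]*q[1]/q[2]+c["cy"]])
def tri(c1,a,c2,b):
    o,d=ray(c1,*a);p,e=ray(c2,*b)
    t=np.linalg.lstsq(np.c_[d,-e],p-o,rcond=None)[0]
    return (o+d*t[0]+p+e*t[1])/2, np.linalg.norm(o+d*t[0]-p-e*t[1])
def crop(im,x,y,w,h,W,H): return cv2.resize(im[y:y+h,x:x+w],(W,H),interpolation=cv2.INTER_CUBIC)
E
python3 - <<'E'
from h import *
t=camera("top");s=camera("side")
a=crop(t["pixels"],195,260,60,60,400,400*1)
b=crop(s["pixels"],310,335,80,80,400,400)
cv2.imwrite("pics/c1.png",np.hstack([a,b]))
a=crop(t["pixels"],300,230,50,40,400,320); b=crop(s["pixels"],300,240,60,48,400,320)
cv2.imwrite("pics/c2.png",np.hstack([a,b]))
for u,v in [(262,222),(380,219),(385,307),(266,314)]: print(atz(t,u,v,.025))
for u,v in [(313,212),(410,229),(391,346),(273,325)]: print(atz(s,u,v,.025))
E
```

```text
[0.6720606  0.17113602 0.025     ]
[ 0.68619711 -0.15474435  0.025     ]
[ 0.44429685 -0.16767972  0.025     ]
[0.4194832  0.15042261 0.025     ]
[ 0.68358003 -0.14504007  0.025     ]
[ 0.44477922 -0.1671181   0.025     ]
[0.41671117 0.15897181 0.025     ]
[0.65912009 0.18875696 0.025     ]
```

View pics/c1.png

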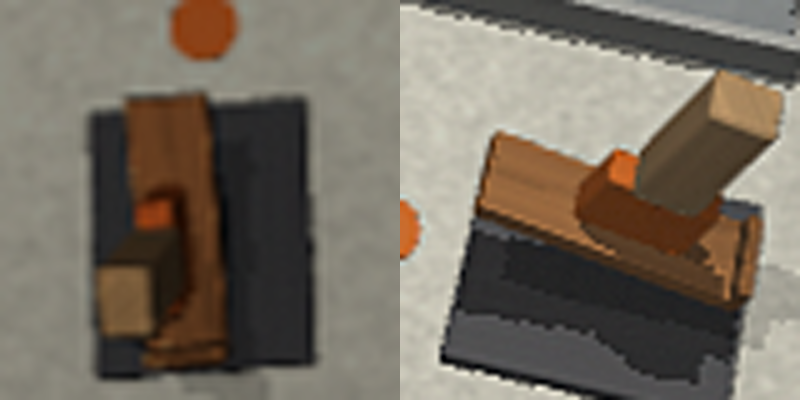

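View pics/c2.png

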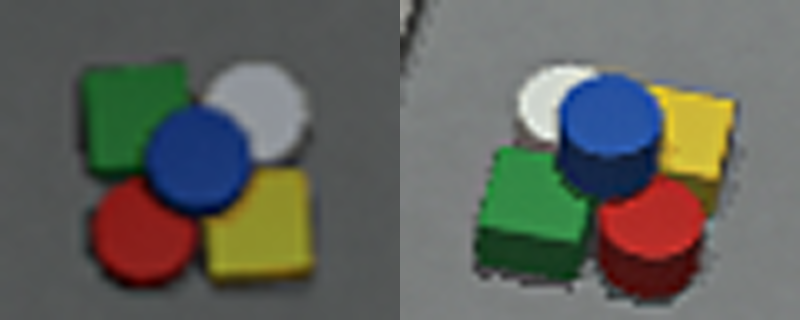

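The crops show the handle's top face centred near top (213.5,304.6) and side (379,355). The blade's long side runs along the ledge. The heap is a tight 2x2 (green and white on the +x side, red and yellow on the -x side) with blue on the middle.

Run:
```python
from h import *
from scipy.optimize import least_squares
t=camera("top");s=camera("side")
T=lambda X,Y:(195+(X+.5)/6.667-.5,260+(Y+.5)/6.667-.5)
S=lambda X,Y:(310+(X-400+.5)/5-.5,335+(Y+.5)/5-.5)
foot=[(.055,.045),(.055,-.045),(-.055,-.045),(-.055,.045)]
obs=[]
for f,p in zip(foot,[(92,115),(305,97),(313,362),(100,378)]): obs.append((t,T(*p),'f',(*f,.008)))
obs+=[(s,S(440,362),'f',(.055,.045,.008)),(s,S(762,205),'f',(-.055,-.045,.008))]
obs+=[(t,T(127,100),'l',(.05,.016,0)),(t,T(207,95),'l',(.05,-.016,0)),(s,S(497,133),'l',(.05,-.016,0)),(s,S(480,208),'l',(.05,.016,0)),
 (t,T(145,368),'l',(-.056,.016,.008)),(t,T(225,362),'l',(-.056,-.016,.008)),(s,S(760,220),'l',(-.056,-.016,.008))]
hc=[(.013,.01,.11),(.013,-.01,.11),(-.013,-.01,.11),(-.013,.01,.11)]
for q,p in zip(hc,[(97,268),(150,265),(153,332),(103,337)]): obs.append((t,T(*p),'p',q))
for q,p in zip(hc,[(712,115),(718,70),(783,93),(776,137)]): obs.append((s,S(*p),'p',q))
Ry=R.from_euler('y',-18,degrees=True)
def model(v,k,q):
    x,y,yaw,dx,a,b=v; q=np.array(q)
    if k=='p': q=q+[a,b,0]
    if k!='f': q=Ry.apply(q)+[dx,0,.062]
    return R.from_euler('z',yaw).apply(q)+[x,y,0]
f=lambda v:np.concatenate([proj(c,model(v,k,q))-o for c,o,k,q in obs])
r=least_squares(f,[.45,.25,0,0,0,0],loss='soft_l1');v=r.x
print(np.round(v,4));print(np.round(f(v).reshape(-1,2),1).tolist())
yaw=v[2];Rp=R.from_euler('z',yaw)*Ry
print("paddle base",model(v,'p',(0,0,0)),"grasp88",model(v,'p',(0,0,.088)),"zax",Rp.as_matrix()[:,2])
# tray
corn=[(t,(262,222),(.126,.166)),(t,(380,219),(.126,-.166)),(t,(385,307),(-.126,-.166)),(t,(266,314),(-.126,.166)),
(s,(313,212),(.126,-.166)),(s,(410,229),(-.126,-.166)),(s,(391,346),(-.126,.166)),(s,(273,325),(.126,.166))]
g=lambda w:np.concatenate([proj(c,[*(R.from_euler('z',w[2]).apply([*q,0])[:2]+w[:2]),.025])-o for c,o,q in corn])
w=least_squares(g,[.55,0,.07],loss='soft_l1').x;print("tray",np.round(w,4),np.round(g(w),1))
for n,a,b,z in [("green",(137,118),(537,193),.028),("white",(255,112),(562,104),.028),("red",(145,232),(650,218),.028),("yellow",(260,225),(688,132),.028),("blue",(198,160),(610,113),.052)]:
    p=atz(t,300+(a[0]+.5)/8-.5,230+(a[1]+.5)/8-.5,z);q=atz(s,300+(b[0]-399.5)/6.667-.5,240+(b[1]+.5)/6.667-.5,z)
    m=[(R.from_euler('z',-w[2]).apply([*(k[:2]-w[:2]),0])[:2]).round(4).tolist() for k in(p,q)]
    print(n,p[:2].round(4),q[:2].round(4),"tray",m)
o=observe();print(R.from_quat(o["tcp_rot"],scalar_first=True).as_matrix().round(3))
```

```text
[ 0.4693  0.2679  0.0945  0.0009 -0.0061  0.0007]
[[-1.2, -0.4], [-0.4, -0.1], [0.3, 0.3], [-0.9, 0.4], [-0.0, -1.1], [0.2, -0.4], [-0.9, 0.0], [-0.7, -0.1], [-0.2, -0.8], [-0.4, -0.3], [-0.2, 0.0], [-0.0, -0.0], [0.9, -0.4], [-0.6, 0.1], [-0.4, -0.0], [0.2, 0.3], [-0.5, 0.2], [-0.9, -0.1], [-0.3, -1.5], [0.6, -0.8], [0.4, 0.8]]
paddle base [0.46435767 0.26817256 0.06012175] grasp88 [0.43728549 0.2656067  0.14381472] zax [-0.30763834 -0.02915742  0.95105652]
tray [0.5537 0.0029 0.0686] [-2.2  1.4 -0.2 -1.6  1.4  1.9 -3.6  1.  -1.6 -3.2  2.5 -0.7 -0.1  0.4
 -2.  -5.7]
green [0.6113 0.0186] [0.6119 0.0194] tray [[0.0585, 0.0117], [0.0591, 0.0125]]
white [ 0.6141 -0.0217] [ 0.6157 -0.0202] tray [[0.0586, -0.0287], [0.0602, -0.0273]]
red [0.5719 0.015 ] [0.5728 0.0173] tray [[0.0189, 0.0109], [0.02, 0.0131]]
yellow [ 0.575 -0.024] [ 0.5712 -0.0223] tray [[0.0194, -0.0283], [0.0157, -0.0263]]
blue [ 0.5927 -0.0026] [ 0.5939 -0.0027] tray [[0.0385, -0.0082], [0.0397, -0.0083]]
[[-0.937  0.348 -0.   ]
 [ 0.348  0.937 -0.   ]
 [ 0.    -0.    -1.   ]]
```

```bash
cat >> h.py <<'E'
PZ=np.array([-.3076,-.0292,.951]);PZ/=np.linalg.norm(PZ)
PB=np.array([.4644,.2682,.0601])
LY=np.array([-.0944,.9955,0])
def frame(z,y):
    z=z/np.linalg.norm(z);x=np.cross(y,z);x/=np.linalg.norm(x);return R.from_matrix(np.c_[x,np.cross(z,x),z])
def delta(p,Rt,o=None):
    o=o or observe();Rc=R.from_quat(o["tcp_rot"],scalar_first=True)
    print("pos",o["tool_pos"].round(4),"t",round(o["time_s"],2),"| shift(first)",Rc.inv().apply(np.array(p)-o["tool_pos"]).round(4),"turn/90",((Rc.inv()*Rt).as_rotvec()/(np.pi/2)).round(4))
E
python3 -c "
from h import *
delta(PB+.186*PZ,frame(-PZ,LY))"
```

```text
pos [0.1916 0.5155 0.2481] t 0.3 | shift(first) [-0.2902 -0.1618  0.0112] turn/90 [-0.0453 -0.1967 -0.2843]
```

Request:
carry_out --series '[-0.0322,-0.018,0.0012,0,0,0,0,-0.0322,-0.018,0.0012,0,0,0,0,-0.0322,-0.018,0.0012,0,0,0,0,-0.0322,-0.018,0.0012,0,0,0,0,-0.0322,-0.018,0.0012,0,0,0,0,-0.0322,-0.018,0.0012,0,0,0,0,-0.0322,-0.018,0.0012,0,0,0,0,-0.0322,-0.018,0.0012,0,0,0,0,-0.0322,-0.018,0.0012,0,0,0,0,0,0,0,0,0,0,0]' --force 70

```text
time_s: 1.13
tool_pos: [0.4103, 0.2588, 0.2372]
tcp_rot: [0.001, 0.18, 0.984, -0.001]
force: [0.2, 0.7, 0.0]
grip_width: 0.0855
gripper_force: 0.0
```

Request:
carry_out --series '[0,0,0,-0.0075,-0.0328,-0.0474,0,0,0,0,-0.0075,-0.0328,-0.0474,0,0,0,0,-0.0075,-0.0328,-0.0474,0,0,0,0,-0.0075,-0.0328,-0.0474,0,0,0,0,-0.0075,-0.0328,-0.0474,0,0,0,0,-0.0075,-0.0328,-0.0474,0,0,0,0,0,0,0,0,0,0,0,0,0,0,0]'

```text
time_s: 1.8
tool_pos: [0.4064, 0.2628, 0.2377]
tcp_rot: [0.156, -0.046, 0.987, 0.007]
force: [1.1, 0.5, 0.4]
grip_width: 0.0853
gripper_force: 0.0
```

Run:
```python
from h import *
delta(PB+.086*PZ,frame(-PZ,LY))
t=camera("top");s=camera("side")
cv2.imwrite("pics/c3.png",np.hstack([crop(t["pixels"],185,240,80,100,400,500),crop(s["pixels"],300,280,96,120,400,500)]))
```

```text
pos [0.4064 0.2628 0.2377] t 1.8 | shift(first) [-7.000e-04 -1.000e-04  1.009e-01] turn/90 [-0.0001 -0.0006 -0.0011]
```

View pics/c3.png

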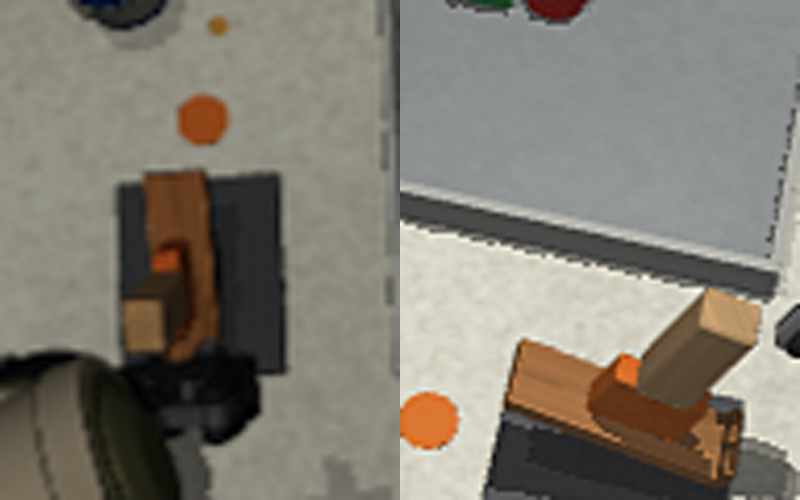

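The gripper is in line with the handle at crop (145,325), pixel (214,305), and the paddle is untouched. I'm descending and closing.

Request:
carry_out --series '[0,0,0.02,0,0,0,0,0,0,0.02,0,0,0,0,0,0,0.02,0,0,0,0,0,0,0.02,0,0,0,0,0,0,0.015,0,0,0,0,0,0,0.006,0,0,0,0,0,0,0,0,0,0,0.4,0,0,0,0,0,0,0.65,0,0,0,0,0,0,0.8,0,0,0,0,0,0,1]' --force 70

```text
time_s: 2.73
tool_pos: [0.4381, 0.2659, 0.1425]
tcp_rot: [0.157, -0.047, 0.986, 0.008]
force: [-0.2, 0.0, -0.1]
grip_width: 0.0387
gripper_force: 0.0
```

Request:
carry_out --series '[0,0,0,0,0,0,1,0,0,0,0,0,0,1,0,0,0,0,0,0,1,0,0,0,0,0,0,1,0,0,0,0,0,0,1,0,0,0,0,0,0,1]'

```text
time_s: 3.23
tool_pos: [0.4379, 0.2657, 0.1423]
tcp_rot: [0.157, -0.047, 0.986, 0.007]
force: [-2.6, -1.0, 6.6]
grip_width: 0.0192
gripper_force: 68.7
```

Grip is firm at 19.2 mm. I'm lifting along the handle axis, recording the grasp pose for the return.

Request:
carry_out --series '[0,0,-0.005,0,0,0,1,0,0,-0.015,0,0,0,1,0,0,-0.025,0,0,0,1,0,0,-0.03,0,0,0,1,0,0,-0.03,0,0,0,1,0,0,0,0,0,0,1,0,0,0,0,0,0,1]'

```text
time_s: 3.82
tool_pos: [0.4053, 0.2628, 0.2426]
tcp_rot: [0.158, -0.047, 0.986, 0.008]
force: [0.8, 0.5, -3.3]
grip_width: 0.0194
gripper_force: 68.7
```

```bash
cat >> h.py <<'E'
TX,TY,TW=.5537,.0029,.0686
GP=np.array([.4379,.2657,.1423])
def w(tx,ty,z): return R.from_euler('z',TW).apply([tx,ty,0])+[TX,TY,z]
UP=frame(np.array([0,0,-1.]),np.array([-np.sin(TW),np.cos(TW),0]))
def intray(p): return R.from_euler('z',-TW).apply(np.asarray(p)-[TX,TY,0])
E
python3 - <<'E'
from h import *
o=observe();print(o["tcp_rot"],o["force"],o["grip_width"])
delta(w(.039,-.06,.22),UP)
print(UP.as_matrix().round(3).tolist())
E
```

```text
[ 0.15764519 -0.04684298  0.98635283  0.00786328] [ 0.83690877  0.54675557 -3.32793049] 0.019415135183772112
pos [0.4053 0.2628 0.2426] t 3.82 | shift(first) [-0.1455 -0.3338  0.0712] turn/90 [0.0031 0.2018 0.0166]
[[-0.998, -0.069, 0.0], [-0.069, 0.998, 0.0], [-0.0, 0.0, -1.0]]
```

Request:
carry_out --series '[0,0,0,0.001,0.0673,0.0055,1,0,0,0,0.001,0.0673,0.0055,1,0,0,0,0.001,0.0673,0.0055,1]'

```text
time_s: 4.07
tool_pos: [0.405, 0.2626, 0.2406]
tcp_rot: [-0.005, -0.034, 0.999, -0.001]
force: [0.0, -0.5, -2.9]
grip_width: 0.0193
gripper_force: 68.4
```

Request:
carry_out --series '[-0.0169,-0.0329,0.0022,0,0,0,1,-0.0169,-0.0329,0.0022,0,0,0,1,-0.0169,-0.0329,0.0022,0,0,0,1,-0.0169,-0.0329,0.0022,0,0,0,1,-0.0169,-0.0329,0.0022,0,0,0,1,-0.0169,-0.0329,0.0022,0,0,0,1,-0.0169,-0.0329,0.0022,0,0,0,1,-0.0169,-0.0329,0.0022,0,0,0,1,-0.0169,-0.0329,0.0022,0,0,0,1,-0.0169,-0.0329,0.0022,0,0,0,1]'

```text
time_s: 4.9
tool_pos: [0.597, -0.0559, 0.2171]
tcp_rot: [-0.003, -0.034, 0.999, 0.0]
force: [1.3, 0.8, -0.3]
grip_width: 0.0194
gripper_force: 69.0
```

Request:
carry_out --series '[0,0,0,0,0,0,1,0,0,0,0,0,0,1]'

```text
time_s: 5.07
tool_pos: [0.5967, -0.0558, 0.2165]
tcp_rot: [-0.003, -0.033, 0.999, 0.0]
force: [0.0, -0.0, -2.3]
grip_width: 0.0192
gripper_force: 69.4
```

Run:
```python
from h import *
o=observe();print(intray(o["tool_pos"]).round(4),o["grip_width"],o["force"])
delta(w(.039,-.06,.122),UP)
```

```text
[ 0.0389 -0.0615  0.2165] 0.019154976388701485 [ 0.00538429 -0.03685627 -2.28265403]
pos [ 0.5967 -0.0558  0.2165] t 5.07 | shift(first) [-0.0007  0.0015  0.0945] turn/90 [ 0.0004 -0.0041 -0.0019]
```

Request:
carry_out --series '[0,0.0003,0.025,0,-0.004,-0.002,1,0,0.0003,0.025,0,0,0,1,0,0.0003,0.025,0,0,0,1,0,0.0003,0.0195,0,0,0,1,0,0,0,0,0,0,1]'

```text
time_s: 5.48
tool_pos: [0.5941, -0.0513, 0.12]
tcp_rot: [-0.003, -0.036, 0.999, 0.001]
force: [-0.4, 1.5, -2.8]
grip_width: 0.0191
gripper_force: 69.3
```

Request:
carry_out --series '[0,0.012,0,0,0,0,1,0,0.014,0,0,0,0,1,0,0.014,0,0,0,0,1,0,0.014,0,0,0,0,1,0,0.014,0,0,0,0,1,0,0.014,0,0,0,0,1,0,0.014,0,0,0,0,1,0,0,0,0,0,0,1]'

```text
time_s: 6.15
tool_pos: [0.5894, 0.0459, 0.1247]
tcp_rot: [0.002, -0.037, 0.999, 0.0]
force: [0.3, -0.4, -2.2]
grip_width: 0.0194
gripper_force: 69.5
```

```bash
cat >> h.py <<'E'
def blobs(c,z=.028):
    hsv=cv2.cvtColor(c["pixels"],cv2.COLOR_BGR2HSV);H,S,V=[hsv[...,i].astype(int) for i in range(3)]
    k=np.zeros(H.shape,np.uint8)
    q=np.array([proj(c,w(a,b,.004)) for a,b in [(.118,.158),(.118,-.158),(-.118,-.158),(-.118,.158)]]).round().astype(np.int32)
    cv2.fillPoly(k,[q],1);k=k>0
    m={"red":((H<5)|(H>172))&(S>150)&(V>90),"yellow":(H>20)&(H<35)&(S>130)&(V>90),"green":(H>45)&(H<80)&(S>120)&(V>60),"blue":(H>105)&(H<130)&(S>140)&(V>70),"white":(S<40)&(V>150)}
    for n,a in m.items():
        N,L,st,ce=cv2.connectedComponentsWithStats((a&k).astype(np.uint8))
        if N<2: print(n,"-");continue
        i=1+st[1:,4].argmax();print(n,"area",st[i,4],"px",ce[i].round(1),"tray",intray(atz(c,*ce[i],z))[:2].round(4))
def look(name):
    t=camera("top");s=camera("side");blobs(t);print("side");blobs(s)
    o=observe();print("tcp",intray(o["tool_pos"]).round(4),"t",o["time_s"],"F",o["force"].round(1),o["grip_width"].round(4))
    a=crop(t["pixels"],255,205,140,120,400,343);b=crop(s["pixels"],260,200,160,160,400,400)
    cv2.imwrite(f"pics/{name}.png",np.hstack([cv2.copyMakeBorder(a,0,57,0,0,0),b]))
E
python3 -c "
from h import *
look('d1')"
```

```text
red area 2 px [314.5 254. ] tray [0.032  0.0189]
yellow area 163 px [331.9 257.3] tray [ 0.0204 -0.028 ]
green -
blue -
white area 62 px [332.9 244.8] tray [ 0.0551 -0.0325]
side
red area 76 px [340.5 272.2] tray [0.0127 0.011 ]
yellow area 204 px [341.4 259.9] tray [ 0.0184 -0.0239]
green area 80 px [314.6 271.2] tray [0.0692 0.0231]
blue area 240 px [323.7 287.9] tray [0.0387 0.0623]
white area 274 px [367.4 236. ] tray [-0.0255 -0.1108]Traceback (most recent call last):
  File "<string>", line 3, in <module>
    look('d1')
    ~~~~^^^^^^
  File "h.py", line 42, in look
    o=observe();print("tcp",intray(o["tool_pos"]).round(4),"t",o["time_s"],"F",o["force"].round(1),o["grip_width"].round(4))
                                                                                                   ^^^^^^^^^^^^^^^^^^^^^
AttributeError: 'float' object has no attribute 'round'
```

```bash
sed -i 's/o\["grip_width"\].round(4)/round(o["grip_width"],4)/' h.py; python3 -c "
from h import *
look('d1')"
```

```text
red area 2 px [315.5 254. ] tray [0.0319 0.0162]
yellow area 157 px [332.1 257.4] tray [ 0.0202 -0.0285]
green -
blue -
white area 53 px [333.2 245. ] tray [ 0.0544 -0.0333]
side
red area 75 px [340.6 272.3] tray [0.0125 0.0112]
yellow area 203 px [341.3 259.9] tray [ 0.0185 -0.024 ]
green area 87 px [314.9 271.8] tray [0.0683 0.0244]
blue area 239 px [323.7 287.8] tray [0.0387 0.0621]
white area 274 px [333.3 317.2] tray [0.0016 0.13  ]
tcp [0.0389 0.0371 0.1246] t 6.35 F [ 0.9 -0.9 -2.1] 0.0193
```

View pics/d1.png

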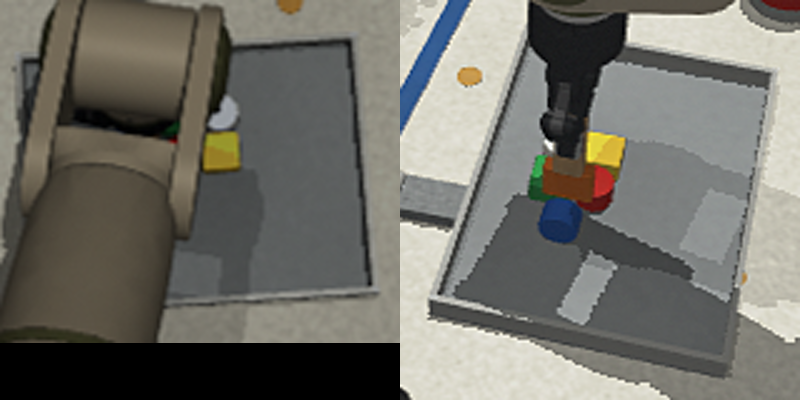

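Blue has dropped off on the green/red side, at side crop (560,220). The other four look unmoved. I'm checking numerically whether blue is flat.

Run:
```python
from h import *
s=camera("side")
hsv=cv2.cvtColor(s["pixels"],cv2.COLOR_BGR2HSV)[276:300,312:338]
m=(hsv[...,0]>100)&(hsv[...,0]<130)&(hsv[...,1]>120)
for r in range(24): print(r+276,"".join("%3d"%(v//10) if k else "  ." for v,k in zip(hsv[r,:,2],m[r])))
```

```text
276   .  .  .  .  .  .  .  .  .  .  .  .  .  .  .  .  .  .  .  .  .  .  .  .  .  .
277   .  .  .  .  .  .  .  .  .  .  .  .  .  .  .  .  .  .  .  .  .  .  .  .  .  .
278   .  .  .  .  .  .  .  .  .  .  .  .  .  .  .  .  .  .  .  .  .  .  .  .  .  .
279   .  .  .  .  .  .  .  .  .  .  9  9  9  .  .  .  .  .  .  .  .  .  .  .  .  .
280   .  .  .  .  .  .  . 10 10 10 11 11 11 11 11 11  8  .  .  .  .  .  .  .  .  .
281   .  .  .  .  .  .  9  9 10 10 10 10 10 10 10 11 10  8  .  .  .  .  .  .  .  .
282   .  .  .  .  .  .  9 10 10 10 10 10 10 10 10 10 10  8  8  .  .  .  .  .  .  .
283   .  .  .  .  .  8  9 10 10 10 10 10 10 10 10 10  7  8  8  8  .  .  .  .  .  .
284   .  .  .  .  .  9  9 10 10 10 10 10 10 10 10 10  7  7  8  8  8  .  .  .  .  .
285   .  .  .  .  .  9 10 10 10 10 10 10 10 10 10 10  7  8  8  7  7  .  .  .  .  .
286   .  .  .  .  8  9 10 10 10 10 10 10 10 10 10 10  9  7  7  7  7  .  .  .  .  .
287   .  .  .  .  9 10 10 10 10 10 11 10 11 10 10 10  9  7  7  7  7  .  .  .  .  .
288   .  .  .  .  9  8  7  8  8  7  8  8  8  9 10 10  9  7  7  7  .  .  .  .  .  .
289   .  .  .  8  8  
[... 191 characters left out ...]
  7  8  8  8  7  .  .  .  .  .  .  .
292   .  .  .  .  8  8  8  8  8  8  8  8  8  8  8  8  8  8  7  .  .  .  .  .  .  .
293   .  .  .  .  .  8  8  8  8  8  8  8  8  8  8  8  8  8  8  .  .  .  .  .  .  .
294   .  .  .  .  .  7  8  8  8  8  8  8  8  8  8  8  8  8  7  .  .  .  .  .  .  .
295   .  .  .  .  .  .  .  7  8  8  8  8  8  8  8  8  8  8  .  .  .  .  .  .  .  .
296   .  .  .  .  .  .  .  .  .  7  8  7  8  8  8  8  7  .  .  .  .  .  .  .  .  .
297   .  .  .  .  .  .  .  .  .  .  .  .  .  .  .  .  .  .  .  .  .  .  .  .  .  .
298   .  .  .  .  .  .  .  .  .  .  .  .  .  .  .  .  .  .  .  .  .  .  .  .  .  .
299   .  .  .  .  .  .  .  .  .  .  .  .  .  .  .  .  .  .  .  .  .  .  .  .  .  .
```

Run:
```python
from h import *
from scipy.optimize import differential_evolution
s=camera("side")
hsv=cv2.cvtColor(s["pixels"],cv2.COLOR_BGR2HSV)
m=((hsv[...,0]>100)&(hsv[...,0]<130)&(hsv[...,1]>120));m[:276]=0;m[300:]=0;m[:,:312]=0;m[:,338:]=0
f=((hsv[...,2]>=87)&m) # bright face hint
M=cv2.resize(m[270:306,306:344].astype(np.uint8),None,fx=8,fy=8,interpolation=cv2.INTER_NEAREST)
a=np.linspace(0,2*np.pi,40);ring=np.c_[.018*np.cos(a),.018*np.sin(a)]
cyl=np.r_[np.c_[ring,np.full(40,.012)],np.c_[ring,np.full(40,-.012)]]
def cost(v,out=0):
    x,y,th,ph=v
    Rm=R.from_euler('zy',[ph,th])
    P=Rm.apply(cyl);z=.004-P[:,2].min();P=P+w(x,y,z)
    px=np.array([proj(s,p) for p in P]);px=((px-[306,270]+.5)*8).astype(np.int32)
    k=np.zeros_like(M);cv2.fillConvexPoly(k,cv2.convexHull(px.reshape(-1,1,2)),1)
    return -(k&M).sum()/(k|M).sum()
for lo,hi in [(0,.2),(.2,1.2),(1.2,1.571)]:
    r=differential_evolution(cost,[(0,.08),(.03,.1),(lo,hi),(-3.15,3.15)],maxiter=25,popsize=10,seed=1,polish=False)
    print(lo,hi,r.x.round(3),-r.fun)
```

```text
0 0.2 [ 0.071  0.084  0.136 -3.035] -0.0
0.2 1.2 [0.066 0.099 0.579 2.399] -0.0
1.2 1.571 [ 0.078  0.05   1.435 -0.774] -0.0<stdin>:16: RuntimeWarning: overflow encountered in scalar negative
```

```bash
cat >> h.py <<'E'
_a=np.linspace(0,2*np.pi,40);_r=np.c_[.018*np.cos(_a),.018*np.sin(_a)]
CYL=np.r_[np.c_[_r,np.full(40,.012)],np.c_[_r,np.full(40,-.012)]]
def fitblue(s,box):
    from scipy.optimize import differential_evolution
    u0,v0,u1,v1=box;hsv=cv2.cvtColor(s["pixels"],cv2.COLOR_BGR2HSV)[v0:v1,u0:u1]
    m=((hsv[...,0]>100)&(hsv[...,0]<130)&(hsv[...,1]>120)).astype(np.uint8)
    M=cv2.resize(m,None,fx=8,fy=8,interpolation=cv2.INTER_NEAREST)>0
    def cost(v):
        P=R.from_euler('zy',[v[3],v[2]]).apply(CYL);P=P+w(v[0],v[1],.004-P[:,2].min())
        px=((np.array([proj(s,p) for p in P])-[u0,v0]+.5)*8).astype(np.int32)
        k=np.zeros(M.shape,np.uint8);cv2.fillConvexPoly(k,cv2.convexHull(px.reshape(-1,1,2)),1);k=k>0
        return -float((k&M).sum())/float((k|M).sum())
    for lo,hi in [(0,.2),(.2,1.2),(1.2,1.571)]:
        r=differential_evolution(cost,[(-.1,.1),(-.14,.14),(lo,hi),(-3.15,3.15)],maxiter=40,popsize=12,seed=1,polish=False)
        print("tilt",lo,hi,r.x.round(3),round(-r.fun,3))
E
python3 -c "
from h import *
fitblue(camera('side'),(306,270,344,306))"
```

```text
tilt 0 0.2 [ 0.04   0.054  0.005 -1.265] 0.863
tilt 0.2 1.2 [0.039 0.06  1.03  0.74 ] 0.875
tilt 1.2 1.571 [0.039 0.058 1.568 2.974] 0.833
```

Still ambiguous, so I'm lifting the paddle clear to get an open view.

Request:
carry_out --series '[0,0,-0.03,0,0,0,1,0,0,-0.035,0,0,0,1,0,-0.03,-0.01,0,0,0,1,0,-0.035,0,0,0,0,1,0,-0.035,0,0,0,0,1,0,-0.035,0,0,0,0,1,0,-0.035,0,0,0,0,1,0,-0.02,0,0,0,0,1,0,0,0,0,0,0,1]'

```text
time_s: 7.25
tool_pos: [0.603, -0.1514, 0.1992]
tcp_rot: [0.002, -0.033, 0.999, -0.001]
force: [-0.5, 0.7, -2.6]
grip_width: 0.0192
gripper_force: 69.6
```

```bash
python3 -c "
from h import *
look('d2'); print(observe()['joints'].round(2))"
```

```text
red area 87 px [316.1 257.2] tray [0.0229 0.0151]
yellow area 136 px [332.5 257.6] tray [ 0.0197 -0.0294]
green area 158 px [316.7 244.3] tray [0.0586 0.0116]
blue area 95 px [300.1 251.8] tray [0.0401 0.0579]
white area 6 px [327.  240.8] tray [ 0.0668 -0.017 ]
side
red area 150 px [337.1 272.3] tray [0.0199 0.0132]
yellow area 222 px [340.8 260.2] tray [ 0.0196 -0.0228]
green area 262 px [319.9 270.8] tray [0.0582 0.0189]
blue area 236 px [323.6 287.7] tray [0.0391 0.0619]
white area 1805 px [351.6 323.8] tray [-0.0388  0.1361]
tcp [ 0.0388 -0.1534  0.1994] t 7.35 F [-0.8  1.5 -2.1] 0.0194
[-0.43  0.54  1.17  0.    1.43 -2.07]
```

View pics/d2.png

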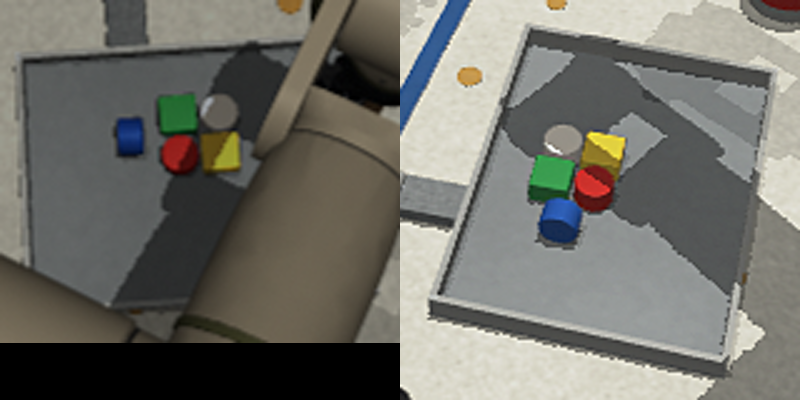

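Blue stands on its rim, axis along y, at top crop (129,136), tray (0.040,0.057). The other four still form the 2x2. I'll push blue high on its +y side, which should slide or topple it away.

Request:
carry_out --series '[0,0.03,0,0,0,0,1,0,0.04,0,0,0,0,1,0,0.04,0,0,0,0,1,0,0.04,0,0,0,0,1,0,0.0214,0.01,0,0,0,1,0,0,0.025,0,0,0,1,0,0,0.025,0,0,0,1,0,0,0.012,0,0,0,1,0,0,0,0,0,0,1,0,0,0,0,0,0,1]'

```text
time_s: 8.18
tool_pos: [0.5909, 0.0252, 0.1277]
tcp_rot: [0.001, -0.036, 0.999, -0.0]
force: [0.2, -0.4, -2.1]
grip_width: 0.0191
gripper_force: 69.4
```

```bash
python3 -c "
from h import *
delta(w(.039,.020,.1174),UP)"
```

```text
pos [0.5909 0.0252 0.1277] t 8.18 | shift(first) [-0.0003  0.0003  0.0103] turn/90 [-0.0003  0.0019  0.0026]
```

Request:
carry_out --series '[0,0,0.0095,0,0.002,0.002,1,0,0,0,0,0,0,1,0,0.008,0,0,0,0,1,0,0.008,0,0,0,0,1,0,0.008,0,0,0,0,1,0,0.008,0,0,0,0,1,0,0.008,0,0,0,0,1,0,0.008,0,0,0,0,1,0,0,0,0,0,0,1]'

```text
time_s: 8.93
tool_pos: [0.5876, 0.0739, 0.1181]
tcp_rot: [0.0, -0.035, 0.999, -0.0]
force: [-1.3, -0.3, -1.6]
grip_width: 0.0192
gripper_force: 69.7
```

```bash
python3 -c "
from h import *
s=camera('side');blobs(s)
u,v=proj(s,w(.04,.085,.02)).astype(int);fitblue(s,(u-22,v-22,u+22,v+22))
delta(w(.039,.068,.1174),UP)"
```

```text
red area 149 px [337.4 272.2] tray [0.0194 0.0127]
yellow area 213 px [341.  260.2] tray [ 0.0192 -0.0229]
green area 40 px [313.9 273. ] tray [0.0695 0.0281]
blue area 253 px [319.7 300.7] tray [0.039  0.0971]
white area 273 px [370.3 237.2] tray [-0.0328 -0.1089]
tilt 0 0.2 [0.041 0.088 0.002 1.457] 0.889
tilt 0.2 1.2 [ 0.04   0.095  0.833 -1.445] 0.858
tilt 1.2 1.571 [ 0.04   0.093  1.568 -1.579] 0.827
pos [0.5878 0.0731 0.1181] t 8.98 | shift(first) [-0.0002  0.0003  0.0007] turn/90 [-0.0005  0.0003  0.0008]
```

Request:
carry_out --series '[0,-0.018,0,0,0,0,1,0,0,0,0,0,0,1,0,0,0.011,0,0,0,1,0,0,0.011,0,0,0,1,0,0,0,0,0,0,1]'

```text
time_s: 9.4
tool_pos: [0.5882, 0.0541, 0.0942]
tcp_rot: [-0.002, -0.034, 0.999, -0.0]
force: [-1.1, -0.2, -2.4]
grip_width: 0.0195
gripper_force: 69.5
```

Request:
carry_out --series '[0,0.008,0,0,0,0,1,0,0.01,0,0,0,0,1,0,0.01,0,0,0,0,1,0,0.01,0,0,0,0,1,0,0.008,0,0,0,0,1,0,0.004,0,0,0,0,1,0,0,0,0,0,0,1,0,-0.008,0,0,0,0,1,0,0,-0.03,0,0,0,1,0,0,-0.04,0,0,0,1]'

```text
time_s: 10.23
tool_pos: [0.5849, 0.0949, 0.1638]
tcp_rot: [-0.004, -0.034, 0.999, -0.0]
force: [0.8, -0.3, -1.2]
grip_width: 0.0193
gripper_force: 69.4
```

```bash
python3 -c "
from h import *
s=camera('side');blobs(s)
u,v=proj(s,w(.04,.12,.02)).astype(int);fitblue(s,(u-22,v-22,u+22,v+22))
delta(w(.105,.014,.2),UP)"
```

```text
red area 148 px [337.4 272.1] tray [0.0195 0.0125]
yellow area 213 px [341.  260.2] tray [ 0.0192 -0.023 ]
green area 21 px [313.7 268.6] tray [0.0731 0.0165]
blue area 257 px [315.4 314.9] tray [0.0389 0.1341]
white area 116 px [331.1 327.8] tray [1.000e-04 1.562e-01]
tilt 0 0.2 [ 0.041  0.126  0.007 -0.411] 0.878
tilt 0.2 1.2 [ 0.039  0.132  0.872 -2.716] 0.84
tilt 1.2 1.571 [0.04  0.13  1.565 2.519] 0.829
pos [0.5886 0.095  0.1744] t 10.28 | shift(first) [-0.0642 -0.0754 -0.0248] turn/90 [-0.0013  0.0064 -0.0006]
```

Blue lies flat at tray (0.041,0.126). Next: turn the paddle 90° and push the green/red column toward -x.

Request:
carry_out --series '[-0.0177,-0.0247,0,0,0,0,1,-0.0177,-0.0247,0,0,0,0,1,-0.0177,-0.0247,0,0,0.006,0,1,0,0,0,0,0,0.0769,1,0,0,0,0,0,0.0769,1,0,0,0,0,0,0.0769,1,0,0,0,0,0,0.0769,1,0,0,0,0,0,0.0769,1,0,0,0,0,0,0.0769,1,0,0,0,0,0,0.0769,1]'

```text
time_s: 11.12
tool_pos: [0.6443, 0.0246, 0.1659]
tcp_rot: [-0.004, 0.382, 0.924, -0.002]
force: [0.5, -0.2, -1.9]
grip_width: 0.0191
gripper_force: 69.6
```

Request:
carry_out --series '[0,0,0,0,0,0.0769,1,0,0,0,0,0,0.0769,1,0,0,0,0,0,0.0769,1,0,0,0,0,0,0.0769,1,0,0,0,0,0,0.0769,1,0,0,0,0,0,0.0769,1,0,0,0,0,0,0,1]'

```text
time_s: 11.7
tool_pos: [0.6443, 0.0247, 0.1659]
tcp_rot: [-0.003, 0.684, 0.729, -0.004]
force: [0.1, -0.5, -1.3]
grip_width: 0.0193
gripper_force: 69.6
```

```bash
echo "UX=UP*R.from_euler('z',90,degrees=True)" >> h.py; python3 -c "
from h import *
delta(w(.093,.018,.097),UX);print(observe()['joints'].round(2))"
```

```text
pos [0.6443 0.0247 0.1659] t 11.7 | shift(first) [0.0025 0.0017 0.0689] turn/90 [-0.0057  0.0006 -0.0031]
[-0.14  0.61  1.13 -0.    1.4  -0.21]
```

Request:
carry_out --series '[0.0025,0.0017,0.02,-0.0057,0,-0.003,1,0,0,0.02,0,0,0,1,0,0,0.02,0,0,0,1,0,0,0.008,0,0,0,1,0,0,0,0,0,0,1]'

```text
time_s: 12.12
tool_pos: [0.6448, 0.0279, 0.0961]
tcp_rot: [-0.001, 0.68, 0.733, -0.001]
force: [-0.9, -0.5, -2.0]
grip_width: 0.0191
gripper_force: 69.6
```

Request:
carry_out --series '[0,-0.008,0,0,0,0,1,0,-0.01,0,0,0,0,1,0,-0.01,0,0,0,0,1,0,-0.01,0,0,0,0,1,0,-0.01,0,0,0,0,1,0,-0.006,0,0,0,0,1,0,0,0,0,0,0,1,0,0.008,0,0,0,0,1,0,0,0,0,0,0,1]'

```text
time_s: 12.87
tool_pos: [0.6018, 0.0248, 0.0987]
tcp_rot: [0.001, 0.68, 0.733, 0.001]
force: [-0.8, -0.0, -3.2]
grip_width: 0.019
gripper_force: 69.6
```

```bash
python3 -c "
from h import *
s=camera('side');blobs(s)
delta(w(.039,.018,.097),UX)"
```

```text
red area 147 px [357.1 276. ] tray [-0.0252  0.0119]
yellow area 202 px [340.6 260.1] tray [ 0.02   -0.0229]
green area 286 px [340.6 276. ] tray [0.0102 0.0212]
blue area 257 px [315.4 314.9] tray [0.0389 0.1341]
white area 1212 px [379.9 244.7] tray [-0.0587 -0.0915]
pos [0.6011 0.0249 0.0983] t 12.92 | shift(first) [-0.0006 -0.0098  0.0013] turn/90 [0.001  0.0007 0.0034]
```

Column moved cleanly: red at (-0.025,0.012), green at about (0.013,0.013). Turning back to push white toward -y.

Request:
carry_out --series '[0,0,-0.03,0,0,0,1,0,0,-0.03,0,0,0,1,-0.015,0.013,0,0,0,-0.0769,1,0,0,0,0,0,-0.0769,1,0,0,0,0,0,-0.0769,1,0,0,0,0,0,-0.0769,1,0,0,0,0,0,-0.0769,1,0,0,0,0,0,-0.0769,1,0,0,0,0,0,-0.0769,1]'

```text
time_s: 13.67
tool_pos: [0.6142, 0.011, 0.1579]
tcp_rot: [0.0, 0.317, 0.948, -0.0]
force: [0.5, 0.3, -2.8]
grip_width: 0.0192
gripper_force: 69.7
```

Request:
carry_out --series '[0,0,0,0,0,-0.0769,1,0,0,0,0,0,-0.0769,1,0,0,0,0,0,-0.0769,1,0,0,0,0,0,-0.0769,1,0,0,0,0,0,-0.0769,1,0,0,0,0,0,-0.0769,1,0,0,0,0,0,0,1,0,0,0,0,0,0,1]'

```text
time_s: 14.33
tool_pos: [0.6141, 0.011, 0.158]
tcp_rot: [-0.0, -0.035, 0.999, -0.0]
force: [0.6, 0.3, -1.5]
grip_width: 0.019
gripper_force: 69.7
```

```bash
python3 -c "
from h import *
s=camera('side');blobs(s)
delta(w(.063,.004,.097),UP)"
```

```text
red area 139 px [357.2 275.8] tray [-0.0254  0.0111]
yellow area 205 px [340.6 259.9] tray [ 0.0203 -0.0236]
green area 282 px [340.6 276. ] tray [0.0102 0.0211]
blue area 256 px [315.4 314.9] tray [0.039  0.1341]
white area 261 px [311.5 325.8] tray [0.0402 0.1618]
pos [0.614 0.011 0.158] t 14.38 | shift(first) [-0.0023  0.0001  0.061 ] turn/90 [-0.0005 -0.0001  0.0006]
```

Request:
carry_out --series '[-0.0023,0,0.02,0,0,0,1,0,0,0.02,0,0,0,1,0,0,0.015,0,0,0,1,0,0,0.006,0,0,0,1,0,0,0,0,0,0,1]'

```text
time_s: 14.8
tool_pos: [0.6156, 0.0112, 0.0957]
tcp_rot: [-0.001, -0.036, 0.999, -0.0]
force: [0.1, 0.9, -1.7]
grip_width: 0.0189
gripper_force: 69.7
```

Request:
carry_out --series '[0,-0.01,0,0,0,0,1,0,-0.012,0,0,0,0,1,0,-0.012,0,0,0,0,1,0,-0.012,0,0,0,0,1,0,-0.012,0,0,0,0,1,0,-0.012,0,0,0,0,1,0,-0.01,0,0,0,0,1,0,-0.004,0,0,0,0,1,0,0,0,0,0,0,1]'

```text
time_s: 15.55
tool_pos: [0.6223, -0.0739, 0.0971]
tcp_rot: [0.0, -0.036, 0.999, -0.0]
force: [0.0, 0.6, -2.4]
grip_width: 0.0191
gripper_force: 69.5
```

Request:
carry_out --series '[-0.003,0.013,0,0,0,0,1,-0.003,0.014,0,0,0,0,1,0,0.014,0,0,0,0,1,0,0.01,0,0,0,0,1,0,0,0,0,0,0,1]'

```text
time_s: 15.97
tool_pos: [0.6241, -0.018, 0.0971]
tcp_rot: [-0.0, -0.038, 0.999, -0.0]
force: [-0.6, -0.2, -2.2]
grip_width: 0.0191
gripper_force: 69.8
```

```bash
python3 -c "
from h import *
s=camera('side');blobs(s);blobs(camera('top'))
delta(w(.069,-.029,.097),UP)
u,v=proj(s,w(.06,-.105,.028)).astype(int);print(u,v)"
```

```text
red area 126 px [356.  278.1] tray [-0.0241  0.0182]
yellow area 218 px [340.4 260.3] tray [ 0.0203 -0.0223]
green area 284 px [340.6 276. ] tray [0.0103 0.0212]
blue area 253 px [315.3 314.7] tray [0.0393 0.1336]
white area 944 px [316.1 321.7] tray [0.0334 0.1499]
red -
yellow -
green -
blue area 125 px [275.  253.1] tray [0.04   0.1263]
white area 101 px [360.2 242.1] tray [ 0.0587 -0.1073]
pos [ 0.6244 -0.0204  0.0972] t 16.07 | shift(first) [-0.     -0.0009  0.0002] turn/90 [-0.0006 -0.      0.004 ]
331 230
```

White is at (0.059,-0.107). Now yellow toward -x.

Request:
carry_out --series '[0.01,-0.001,0,0,0,0.004,1,0.012,0,0,0,0,0,1,0.012,0,0,0,0,0,1,0.012,0,0,0,0,0,1,0.012,0,0,0,0,0,1,0.012,0,0,0,0,0,1,0.012,0,0,0,0,0,1,0.012,0,0,0,0,0,1,0.008,0,0,0,0,0,1,0,0,0,0,0,0,1]'

```text
time_s: 16.9
tool_pos: [0.5217, -0.0295, 0.0973]
tcp_rot: [-0.0, -0.033, 0.999, -0.0]
force: [0.5, 1.0, -2.3]
grip_width: 0.0192
gripper_force: 69.7
```

```bash
python3 -c "
from h import *
s=camera('side');blobs(s)
delta(w(-.035,-.029,.097),UP)"
```

```text
red area 155 px [357.  276.3] tray [-0.0252  0.0127]
yellow area 280 px [382.3 270.6] tray [-0.077  -0.0174]
green area 279 px [340.6 276. ] tray [0.0101 0.0211]
blue area 245 px [315.3 314.7] tray [0.0393 0.1337]
white area 1142 px [342.6 326.2] tray [-0.0219  0.1465]
pos [ 0.5227 -0.0295  0.0974] t 16.95 | shift(first) [0.0019 0.0012 0.0004] turn/90 [-0.0006  0.0002 -0.0016]
```

Request:
carry_out --series '[-0.003,0,0,0,0,0,1,0,0.01,0,0,0,0,1,0,0.012,0,0,0,0,1,0,0.012,0,0,0,0,1,0,0.012,0,0,0,0,1,0,0.012,0,0,0,0,1,0,0.012,0,0,0,0,1,0,0.012,0,0,0,0,1,0,0.006,0,0,0,0,1,0,0,0,0,0,0,1]'

```text
time_s: 17.78
tool_pos: [0.5197, 0.0603, 0.0971]
tcp_rot: [-0.0, -0.034, 0.999, -0.0]
force: [0.2, -0.1, -1.7]
grip_width: 0.0195
gripper_force: 69.8
```

Request:
carry_out --series '[0,-0.008,0,0,0,0,1,0,0,-0.03,0,0,0,1,0,0,-0.04,0,0,0,1,0,0,-0.04,0,0,0,1,0.03,0.02,0,0,0,0,1,0.03,0.025,0,0,0,0,1,0.03,0.025,0,0,0,0,1,0.03,0.025,0,0,0,0,1,0,0.025,0,0,0,0,1,0,0,0,0,0,0,1]'

```text
time_s: 18.62
tool_pos: [0.3913, 0.1644, 0.2074]
tcp_rot: [0.0, -0.034, 0.999, 0.0]
force: [-0.7, -0.4, -2.0]
grip_width: 0.0192
gripper_force: 69.7
```

```bash
python3 -c "
from h import *
look('d3')
print(observe()['tool_pos'])"
```

```text
red area 129 px [290.8 276.2] tray [-0.0257  0.0859]
yellow area 175 px [333.4 293. ] tray [-0.0768 -0.0267]
green area 159 px [317.4 261.4] tray [0.0111 0.0121]
blue area 125 px [275.1 253. ] tray [0.0401 0.1262]
white area 98 px [360.1 242.2] tray [ 0.0583 -0.1072]
side
red area 176 px [350.2 303.7] tray [-0.0257  0.088 ]
yellow area 281 px [382.3 270.6] tray [-0.0769 -0.0176]
green area 274 px [340.6 275.7] tray [0.0103 0.0204]
blue area 237 px [315.3 314.6] tray [0.0395 0.1333]
white area 928 px [346.3 327.8] tray [-0.0302  0.1482]
tcp [-0.1494  0.17    0.2072] t 18.7167 F [ 0.1 -0.1 -1.4] 0.0192
[0.39301544 0.16229081 0.20718038]
```

View pics/d3.png

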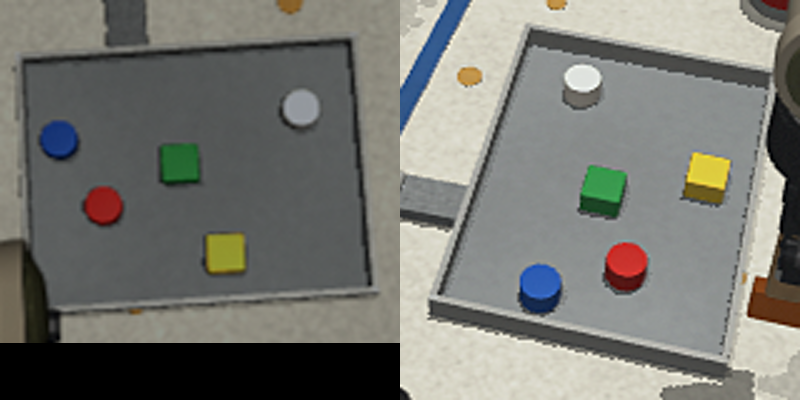

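The picture shows one flat, well-spaced layer: blue (59,139), red (104,205), green (180,163), yellow (225,253), white (301,108), with every quarter occupied. Returning the paddle.

```bash
cat >> h.py <<'E'
GR=R.from_quat([.1576,-.0468,.9864,.0079],scalar_first=True)
GZ=GR.as_matrix()[:,2]
E
python3 -c "
from h import *
print(GZ)
delta(GP-.1*GZ,GR)"
```

```text
[ 0.31015046  0.03033419 -0.95020341]
pos [0.393  0.1623 0.2072] t 18.72 | shift(first) [-0.0207  0.0992 -0.0302] turn/90 [-0.004  -0.2012 -0.017 ]
```

Request:
carry_out --series '[-0.0052,0.0248,-0.0076,0,0,0,1,-0.0052,0.0248,-0.0076,0,0,0,1,-0.0052,0.0248,-0.0075,0,0,0,1,-0.0052,0.0248,-0.0075,0,0,0,1,0,0,0,-0.001,-0.0503,-0.0043,1,0,0,0,-0.001,-0.0503,-0.0042,1,0,0,0,-0.001,-0.0503,-0.0042,1,0,0,0,-0.001,-0.0503,-0.0042,1,0,0,0,0,0,0,1,0,0,0,0,0,0,1]'

```text
time_s: 19.55
tool_pos: [0.4071, 0.262, 0.237]
tcp_rot: [0.156, -0.046, 0.987, 0.008]
force: [0.9, -0.5, -3.1]
grip_width: 0.0191
gripper_force: 70.3
```

Run:
```python
from h import *
delta(GP-.02*GZ,GR)
o=observe();print(o["force"])
s=camera("side");Rc=R.from_quat(o["tcp_rot"],scalar_first=True)
im=s["pixels"].copy();
cr=crop(im,310,260,100,75,800,600)
# expected blade/handle corners if no slip
for x in(-1,1):
  for y in(-1,1):
    for a,b,z in [(.022,.007,.0864),(.022,.007,.0484),(.013,.01,.0484)]:
        u,v=proj(s,o["tool_pos"]+Rc.apply([a*x,b*y,z]));cv2.circle(cr,(int((u-310+.5)*8),int((v-260+.5)*8)),4,(255,0,255),1)
cv2.imwrite("pics/e1.png",cr)
```

```text
pos [0.4071 0.262  0.237 ] t 19.55 | shift(first) [-0.0002  0.0007  0.0797] turn/90 [-0.0006 -0.0021 -0.0014]
[ 0.91979583 -0.50194579 -3.05283532]
```

View pics/e1.png

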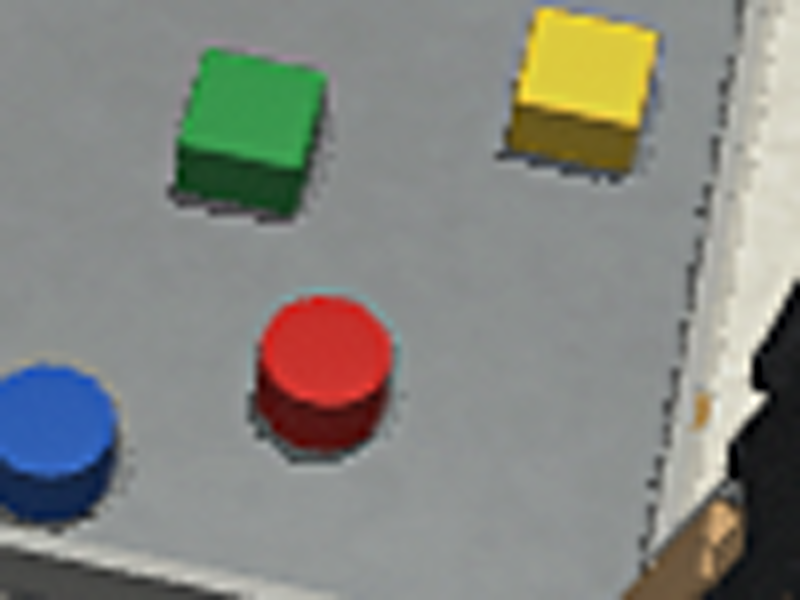

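Wrong crop (it shows blocks only, the handle just at (690,550)). I'll check the blade numerically instead.

Run:
```python
from h import *
o=observe();s=camera("side");Rc=R.from_quat(o["tcp_rot"],scalar_first=True)
P=np.array([proj(s,o["tool_pos"]+Rc.apply([.022*x,.007*y,z])) for x in(-1,1) for y in(-1,1) for z in(.0864,.0484)])
print("pred bbox",P.min(0).round(1),P.max(0).round(1))
hsv=cv2.cvtColor(s["pixels"],cv2.COLOR_BGR2HSV)
m=(hsv[...,0]<14)&(hsv[...,0]>4)&(hsv[...,1]>190);m[:int(P[:,1].min())-12]=0;m[:,:int(P[:,0].min())-12]=0;m[int(P[:,1].max())+12:]=0;m[:,int(P[:,0].max())+12:]=0
N,L,st,ce=cv2.connectedComponentsWithStats(m.astype(np.uint8));i=1+st[1:,4].argmax();print(st[i],ce[i])
k=np.zeros(m.shape,np.uint8);cv2.fillConvexPoly(k,cv2.convexHull(P.round().astype(np.int32).reshape(-1,1,2)),1)
A=cv2.moments(k,True);B=cv2.moments((L==i).astype(np.uint8),True)
for q in(A,B): print(q["m00"],q["m10"]/q["m00"],q["m01"]/q["m00"],np.degrees(.5*np.arctan2(2*q["mu11"],q["mu20"]-q["mu02"])))
```

```text
pred bbox [363.9 339.5] [398.2 365.1]
[366 342  31  23 282] [378.62056738 353.78723404]
569.0 381.02636203866433 352.45518453427064 11.32104308941808
282.0 378.62056737588654 353.78723404255317 26.4182370939027
```

Blade bounding box matches the no-slip prediction, so I'm descending.

Request:
carry_out --series '[0,0.0007,0.015,0,-0.002,-0.0014,1,0,0,0.02,0,0,0,1,0,0,0.02,0,0,0,1,0,0,0.015,0,0,0,1,0,0,0.01,0,0,0,1,0,0,0.006,0,0,0,1,0,0,0.004,0,0,0,1,0,0,0,0,0,0,1]'

```text
time_s: 20.32
tool_pos: [0.4353, 0.2663, 0.1511]
tcp_rot: [0.158, -0.047, 0.986, 0.008]
force: [-0.2, 0.1, -2.2]
grip_width: 0.0194
gripper_force: 70.4
```

```bash
python3 -c "
from h import *
delta(GP,GR);o=observe();print(o['force'],o['torque'])"
```

```text
pos [0.4353 0.2663 0.1511] t 20.32 | shift(first) [ 0.0004 -0.0008  0.0092] turn/90 [-0.0002  0.0007  0.0003]
[-0.2499015   0.06030946 -2.18272227] [-0.03431152  0.2851682   0.00704763]
```

Request:
carry_out --series '[0,-0.0006,0.002,0,0,0,1,0,0,0.002,0,0,0,1,0,0,0.002,0,0,0,1,0,0,0.001,0,0,0,1,0,0,0,0,0,0,1]'

```text
time_s: 20.73
tool_pos: [0.4371, 0.2661, 0.145]
tcp_rot: [0.159, -0.047, 0.986, 0.008]
force: [0.4, 0.3, -2.1]
grip_width: 0.0192
gripper_force: 70.4
```

Request:
carry_out --series '[0,0,0.001,0,0,0,1,0,0,0,0,0,0,1]'

```text
time_s: 20.9
tool_pos: [0.4374, 0.2662, 0.144]
tcp_rot: [0.159, -0.047, 0.986, 0.008]
force: [-0.1, -0.6, -2.1]
grip_width: 0.0194
gripper_force: 70.4
```

```bash
python3 -c "
from h import *
delta(GP,GR);o=observe();print(o['force'],o['torque'])"
```

```text
pos [0.4374 0.2662 0.144 ] t 20.9 | shift(first) [ 0.0001 -0.0005  0.0018] turn/90 [0.0001 0.0015 0.0008]
[-0.12310637 -0.58014597 -2.05451917] [-0.08066652  0.27440722 -0.02004346]
```

Request:
carry_out --series '[0,0,0.001,0,0.0015,0,1,0,0,0,0,0,0,1]'

```text
time_s: 21.07
tool_pos: [0.4377, 0.2662, 0.143]
tcp_rot: [0.157, -0.047, 0.986, 0.008]
force: [-0.6, 0.1, -2.2]
grip_width: 0.019
gripper_force: 70.4
```

Request:
carry_out --series '[0,0,0.0005,0,0,0,1,0,0,0,0,0,0,1]'

```text
time_s: 21.23
tool_pos: [0.4379, 0.2662, 0.1425]
tcp_rot: [0.158, -0.047, 0.986, 0.008]
force: [0.0, -0.5, -2.5]
grip_width: 0.0196
gripper_force: 70.4
```

Request:
carry_out --series '[0,0,0.0003,0,0,0,1,0,0,0,0,0,0,1]'

```text
time_s: 21.4
tool_pos: [0.438, 0.2662, 0.1424]
tcp_rot: [0.158, -0.047, 0.986, 0.008]
force: [-0.6, 0.0, -1.8]
grip_width: 0.0193
gripper_force: 70.6
```

Request:
carry_out --series '[0,0,0.0005,0,0,0,1,0,0,0,0,0,0,1]'

```text
time_s: 21.57
tool_pos: [0.4381, 0.2662, 0.1423]
tcp_rot: [0.158, -0.047, 0.986, 0.008]
force: [-3.4, -0.6, 4.5]
grip_width: 0.0191
gripper_force: 71.5
```

Request:
carry_out --series '[0,0,0.0004,0,0,0,1,0,0,0,0,0,0,1]'

```text
time_s: 21.73
tool_pos: [0.4381, 0.2662, 0.1423]
tcp_rot: [0.158, -0.047, 0.986, 0.008]
force: [-5.5, -1.9, 9.4]
grip_width: 0.0191
gripper_force: 72.3
```

Request:
carry_out --series '[0,0,0.0003,0,0,0,1,0,0,0,0,0,0,1]'

```text
time_s: 21.9
tool_pos: [0.4381, 0.2662, 0.1423]
tcp_rot: [0.158, -0.047, 0.986, 0.008]
force: [-8.4, -1.8, 13.3]
grip_width: 0.0192
gripper_force: 72.8
```

Seated at the same pose as at pickup. Now easing off the push, relaxing the grip, opening and retreating along the handle.

Request:
carry_out --series '[0,0,-0.0006,0,0,0,1,0,0,-0.0003,0,0,0,1,0,0,0,0,0,0,1,0,0,0,0,0,0,1]' --force 20

```text
time_s: 22.23
tool_pos: [0.4381, 0.2662, 0.1423]
tcp_rot: [0.158, -0.047, 0.986, 0.008]
force: [-3.8, -1.3, 5.8]
grip_width: 0.0192
gripper_force: 71.2
```

Request:
carry_out --series '[0,0,0,0,0,0,0.72,0,0,0,0,0,0,0.68,0,0,0,0,0,0,0.64,0,0,0,0,0,0,0.6,0,0,0,0,0,0,0.5,0,0,0,0,0,0,0.4,0,0,0,0,0,0,0.3,0,0,0,0,0,0,0.2,0,0,0,0,0,0,0.1,0,0,0,0,0,0,0.1]'

```text
time_s: 23.07
tool_pos: [0.4381, 0.2662, 0.1421]
tcp_rot: [0.158, -0.047, 0.986, 0.008]
force: [-0.7, 0.2, 0.4]
grip_width: 0.0767
gripper_force: 0.0
```

Request:
carry_out --series '[0,0,-0.005,0,0,0,0.1,0,0,-0.015,0,0,0,0.1,0,0,-0.03,0,0,0,0.1,0,0,-0.03,0,0,0,0.1,0,0,-0.03,0,0,0,0.1,0,0,-0.03,0,0,0,0.1,0,0,-0.02,0,0,0,0.1,0,0,0,0,0,0,0.1]'

```text
time_s: 23.73
tool_pos: [0.3884, 0.2617, 0.2987]
tcp_rot: [0.161, -0.047, 0.986, 0.009]
force: [0.1, 0.8, 0.7]
grip_width: 0.077
gripper_force: 0.0
```

Run:
```python
from h import *
t=camera("top");s=camera("side");blobs(t)
cv2.imwrite("pics/f1.png",np.hstack([crop(t["pixels"],195,250,80,80,400,400),crop(s["pixels"],310,335,80,80,400,400)]))
```

```text
red area 129 px [290.8 276.2] tray [-0.0257  0.0859]
yellow area 176 px [333.4 293. ] tray [-0.0769 -0.0266]
green area 160 px [317.3 261.4] tray [0.0112 0.0122]
blue area 126 px [275.1 253.1] tray [0.0399 0.1262]
white area 102 px [360.1 242.1] tray [ 0.0586 -0.1072]
```

View pics/f1.png

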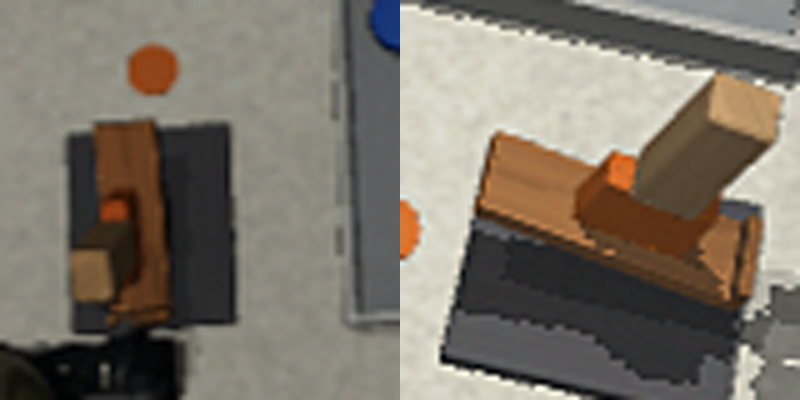

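The paddle stands on the ledge as at the start, with the handle top at crop (747,105) against (747,103) before. The gripper is clear and the blocks haven't moved, so I'm handing in.

```bash
python3 -c "
from cell import sign_off
print(sign_off())"
```

```text
the job is handed in; nothing more can be done
None
```

I spread the five blocks into one flat layer with at least one in each quarter and all centres about 77 mm or more apart, stood the paddle back on its ledge, and handed the job in after about 24 s; no verdict came back.

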